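Hang the rinsed basket of castings on the drip stand

ROBOT

A 6-joint arm with a two-finger parallel gripper is mounted at the origin on the work surface. World frame = base frame: x ahead of the robot, y to its left, z up, the work surface at z = 0. Lengths are in m, angles in rad, forces in N, time in s.
With the tool pointing down it reaches from about 0.35 to 0.925 m from the base axis. Payload 6.4 kg.
Tool frame: the origin (TCP) lies on the front face of the gripper's body, between the roots of the fingers; the fingertips stand 73 mm ahead of it and the grasp point (between the pads) lies 54 mm ahead of it; z points along the fingers, y is the line along which they close (so a half turn about z gives the same grasp; the last joint's range is limited). The gripper opens to 85 mm and grips with 20 to 120 N. Pads are 22 mm wide; open, the fingers measure 114 mm over their backs; the gripper's body (76 mm by 85 mm) begins 54 mm behind the grasp point. The pads swing forward as they close: fully open they stand 13 mm farther back than shut.
Start: joints at [1.007, 0.245, 1.558, -0, 1.339, -0.174], TCP at [0.247, 0.601, 0.304] pointing down, gripper open.
Joint ranges: [-3.13, 3.13], [-1.02, 2.26], [0.13, 2.54], [-0.95, 4.09], [0.21, 2.88], [-2.74, 2.74]. Speed limits (rad/s): [2.57, 2.57, 3.14, 3.14, 3.14, 3.14].

INTERFACE

Orientations are given as [roll, pitch, yaw] about the fixed x, y, z axes, in that order (R = Rz(yaw) Ry(pitch) Rx(roll)).
In Python, from workcell import ctrl gives the robot as it stands.
- The arm moves only by the tool arm_command, never from a script. Its argument "steps" is text: rows parted by semicolons, each of 7 numbers parted by spaces: the turn, a rotation vector about the tool's x, y, z each as a share of 8 degrees, from -1 to 1, then the shift along the tool's x, y, z each as a share of 2.5 cm, from -1 to 1, then the gripper command: -1 is fully open, 1 is shut, values between are in proportion. A call has 1 to 5 rows; each row shifts and turns the commanded pose from where the row before left it, along the tool's axes as they then stand; what a row does not reach is not made up. A row lasts 1/10 s, in which the tool goes at most 50 mm and 8.59 degrees, less where a joint would pass 70% of its speed; a pose out of reach is approached as far as the arm can. A call with a number of a shift or a turn outside -1 to 1 is refused whole. A call with a gripper value outside its range is refused whole. The fingers move at their own pace and stop on an object; "grip_force" is the grip in N (left out, the last holds). Time passes only in rows, so rows that do not move let the fingers close. It gives the time, the measured TCP pose, the force, the opening and the grip force at its end, in the units of the state.
- ctrl.state(): the state, without advancing time (a new reading comes with each control period).
- ctrl.read_camera(name): name is "scene" or "top" or "wrist"; returns the picture (480x640x3 uint8, red, green, blue); there is no depth.
- ctrl.camera_info(name): a dict with "camera_matrix" (3x3 intrinsics, pixels), "eye" and "attitude" of the camera in the world. Camera axes: x right, y up, looking along -z (the intrinsics and any distortion apply to the point x, -y, -z); pixel columns grow to the right and rows downward; lengths in m; the calibration is good to about 2 mm. A picture is of the moment at which its call begins: read the wrist's pose just before it. camera_info takes no time and is no camera call; for the wrist camera it gives the pose at the moment of the call.
- ctrl.hand_in(): hands the job in; it is judged then, once.
Trained networks look in the newest picture that a camera, given by its name, has taken for a name from the list of things; names that differ only in an ending like _2 or _b are one class to them, and where a whole thing is asked for, a point or a joint stands for the part that bears it (a point fixed in the world has none). Each returns a list of dicts, best first, with "conf" (0 to 1); they miss things now and then, are a little off and sometimes report something else, mostly with a low value. They report only what shows in the picture. A call takes as long as a camera call. They do not tell look-alikes from the thing itself.
- ctrl.trace(camera, query): "region" (480x640 bool, what is visible of it) and "rect" ([centre column, centre row, width, height] in pixels, round what is visible of it).
The state is a dict: "time_s": time; "joint_positions": joint angles; "qd": joint speeds; "joint_torque": joint torques, N m; "ee_pos": TCP position; "orientation": TCP orientation; "force": force on the tool from outside, world axes, zero at the start; "wrist_torque": the same for the moment, N m; "width": opening from 0.0 (shut) to 1.0 (fully open); "grasp_force": force on a finger pad.
Only numpy, scipy, OpenCV 4.12 (cv2) and the standard library are available. Lean on these libraries where they do the work, as an engineer would, in place of code of your own. Each camera call takes 0.05 s, during which the arm holds its last target. There are 200 camera calls.

TASK

Take the long steel basket of ring castings by its handle, keep it level all the time so that nothing spills, and hang it by the kink in the middle of its handle on the hook of the drip stand so that it hangs level and still over the tray. The stand's rod is set to a different height each time, so lower the basket gently until you feel the hook carry it, hold it there for a moment, and only then let go. Leave the small strainer and everything else on the bench where it is.

Things in the scene. Friction and masses are not known exactly. Their poses are not given: they have to be found in the camera images.
- basket: Long open steel basket with slotted sides, 0.2 to 0.4 kg, holding a few brass rings. Origin: centre of its underside; z up, y along its length. Body 70 (x) by 130 (y) by 40 mm high, walls 3 mm. Rigid handle of 8 mm round bar in the plane x = 0: uprights at y = -60 and +60 mm, joined by a level top bar, centreline 120 mm above the underside, with a raised kink in its middle.
- basket_kink (a point): Centre of the kink's peak on the bar's centreline, 134 mm above the basket's underside. The bar slopes up from its straight shoulders at y = -20 and +20 mm to this flat peak (y = -9 to +9 mm); the hook belongs under it.
- basket_shoulder (a point): Middle of the straight shoulder of the handle's bar at y = +36 mm, 120 mm above the underside: a place to grip, fingers closing along the basket's x, that leaves the kink free for the hook. The mirrored point at y = -36 mm serves as well.
- stand: Drip stand, fixed to the bench. Origin: on the bench under the axis of its upright; its hook points along -x. Base plate 10 mm thick, x -165 to +35, y -75 to +75 mm; drip tray on it, rim 28 mm above the bench. Upright: a sleeve 22 mm across with a 30 mm collar, its top at 140 mm; a 7 mm rod with the hook slides in it and is clamped. Nothing stands higher than the hook's arm except its tip.
- stand_under_hook (a point): Point on the base plate's top (z = 10 mm) under the best hanging place, stand x = -75 mm, y = 0. Over it runs the hook's level arm, 7 mm round bar along -x to x = -108 mm, then turned up to a tip at x = -116 mm, centre 20 mm above the arm's. The arm's centreline is clamped somewhere between 170 and 210 mm above the bench: not reported, it must be felt or seen.
- strainer: Small round steel strainer, 68 mm across and 32 mm high, with a plain bow handle to 71 mm; not to be moved. Origin: centre of its underside.
- beaker: Empty glass beaker, 80 mm across, 105 mm high; not to be moved. Origin: centre of its underside.
- benchblock: Square steel bench block, 55 mm by 55 mm by 22 mm, lying flat; not to be moved. Origin: centre of its underside.
- hammer: Small hammer with a wooden handle, 200 mm long, lying on the bench along its x; not to be moved.
- pliers: Pliers with black handles, 130 mm long, 14 mm high, lying on the bench along their x; not to be moved.
Mind the look-alikes: they are no part of the job. What is shaped like the basket but blue is not meant.

How it is judged:
On the way:
1. the hook carries the basket (at least 1 N on the stand, kink over the arm) while the fingers still hold it, for 0.2 s (contact force between basket and stand above 1 N and contact force between the fingers and basket above 1 N and y of basket_kink in the frame of stand between -0.012 and 0.012 m and x of basket_kink in the frame of stand between -0.115 and -0.02 m and height (world z) of basket above 0.034 m), for 0.2 s.
At the end, for the whole second after the job is handed in: The basket hangs on the hook, released: kink peak within 10 mm of the arm sideways, 20 to 115 mm out from the upright, underside over 34 mm above the bench, tilt under 0.15 rad, slower than 0.05 m/s, over 1 N on the stand (contact force between basket and stand above 1 N and y of basket_kink in the frame of stand between -0.01 and 0.01 m and x of basket_kink in the frame of stand between -0.115 and -0.02 m and height (world z) of basket above 0.034 m and angle between basket's own z axis and vertical below 0.15 rad and linear speed of basket below 0.05 m/s); the robot touches nothing.
It fails at once if the basket is tipped more than 0.25 rad (the castings would spill) (angle between basket's own z axis and vertical above 0.25 rad).
It fails at once if the basket is pressed on the stand with more than 25 N (contact force between basket and stand above 25 N).
It fails at once if the strainer, beaker, bench block, hammer or pliers is moved more than 25 mm (distance of any of strainer, beaker, benchblock, hammer, pliers from where it was at the start of the episode above 0.025 m).
It also fails if it takes over 56 s, if anything falls off the work surface, if the arm or the gripper's body presses on something with over 40 N, if the wrist force passes 120 N, or if a joint passes its speed limit or range.

## Working session

There is one attempt and no reset: what is moved stays moved. The work goes in short steps, Python scripts to look and compute and a tool call to move; the robot and the scene stay as the last step left them, time stands still between calls to the robot, and variables do not carry over. Pictures are saved under pics/ and viewed, at most 10 in all, crops included, and the job is handed in when it is done.

Besides the shell and the picture viewer there is one more tool, called after "Emit:" by a JSON object that holds its "method" and its "body". arm_command: Moves the arm, as the interface text tells. Shift numbers are shares of 2.5 cm and turn numbers shares of 8 degrees, none past 1 either way. Its arguments: {"type":"object","properties":{"steps":{"type":"string"},"grip_force":{"type":"number"}},"required":["steps"]}

```bash
ls; mkdir -p pics
python3 - <<'E'
from workcell import ctrl
import cv2,numpy as np
s=ctrl.state();print(s['time_s'],s['ee_pos'],s['orientation'],s['force'])
for c in('scene','top'):
    i=ctrl.camera_info(c);print(c,i)
    im=ctrl.read_camera(c);cv2.imwrite(f'pics/{c}0.png',im[:,:,::-1])
    for q in('basket','stand','strainer','basket_kink','beaker'):
        for r in ctrl.trace(c,q)[:3]:print(c,q,round(r['conf'],2),np.round(r['rect']))
E
```

```text
pics
0.0 [0.246757   0.600893   0.30278738] [-3.13971234e+00 -3.42349556e-04  2.75181893e+00] [ 1.20235714 -0.60532301 -0.60987343]
scene {'camera_matrix': array([[433.10875129,   0.        , 323.36851472],
       [  0.        , 433.10875129, 237.34906648],
       [  0.        ,   0.        ,   1.        ]]), 'eye': array([1.15492005, 0.22975274, 0.80736546]), 'attitude': array([0.78142444, 0.01088296, 1.86472258])}
scene basket 0.87 [222. 173.  52.  50.]
scene basket 0.79 [333. 256.  56.  59.]
scene stand 0.62 [207. 255.  83. 123.]
scene strainer 0.64 [426. 283.  27.  34.]
scene basket_kink 0.94 [225. 170.  55.  55.]
scene basket_kink 0.77 [333. 255.  56.  56.]
scene beaker 0.73 [471. 364.  54.  63.]
top {'camera_matrix': array([[475.66068379,   0.        , 313.60411058],
       [  0.        , 475.66068379, 241.02840704],
       [  0.        ,   0.        ,   1.        ]]), 'eye': array([0.34533875, 0.02348435, 1.33668815]), 'attitude': array([ 0.09377766, -0.02490728, -1.54174111])}
top basket 0.79 [296. 237.  53.  44.]
top basket 0.76 [442. 323.  60.  50.]
top stand 0.83 [396. 199.  62.  86.]
top strainer 0.81 [215. 232.  26.  23.]
top basket_kink 0.9 [442. 325.  56.  49.]
top basket_kink 0.72 [297. 236.  52.  43.]
top beaker 0.62 [180. 156.  35.  33.]
```

View pics/scene0.png

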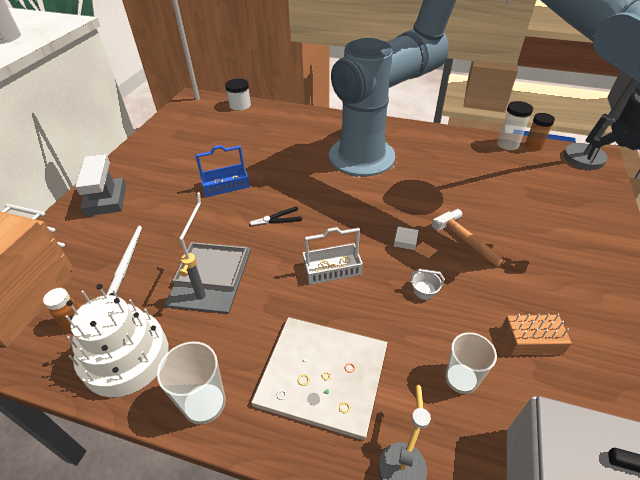

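View pics/top0.png

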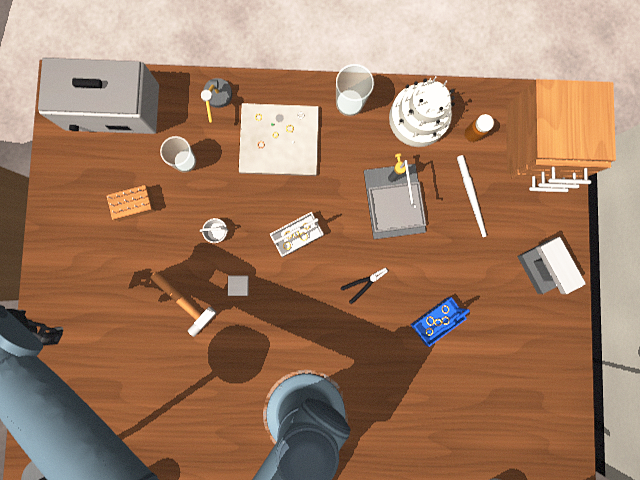

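Candidates: the steel basket at top (297,236) / scene (333,256); the blue look-alike at top (442,323) / scene (222,173); the strainer at top (215,232). By the description I choose the steel one. Close crop next, with the stand alongside.

```bash
cat > h.py <<'E'
from workcell import ctrl
import cv2,numpy as np
from scipy.spatial.transform import Rotation as R
def proj(c,P):
    i=ctrl.camera_info(c);q=(np.atleast_2d(P)-i['eye'])@R.from_euler('xyz',i['attitude']).as_matrix()
    K=i['camera_matrix'];return np.c_[K[0,0]*q[:,0]/-q[:,2]+K[0,2],K[1,1]*-q[:,1]/-q[:,2]+K[1,2]]
def ray(c,u,v):
    i=ctrl.camera_info(c);K=i['camera_matrix']
    d=R.from_euler('xyz',i['attitude']).apply([(u-K[0,2])/K[0,0],-(v-K[1,2])/K[1,1],-1]);return i['eye'],d
def atz(c,u,v,z):
    e,d=ray(c,u,v);return e+d*(z-e[2])/d[2]
def frame(p,yaw,L):
    L=np.atleast_2d(L);c,s=np.cos(yaw),np.sin(yaw)
    return np.c_[p[0]+c*L[:,0]-s*L[:,1],p[1]+s*L[:,0]+c*L[:,1],L[:,2]]
E
python3 - <<'E'
from h import *
s=cv2.imread('pics/scene0.png');t=cv2.imread('pics/top0.png')
def crop(im,x,y,w,h,n):return cv2.resize(im[y:y+h,x:x+w],(400,300),interpolation=cv2.INTER_CUBIC)
a=crop(t,257,207,80,60,0);b=crop(s,293,222,80,60,0);c=crop(t,336,143,128,96,0);d=crop(s,148,188,160,120,0)
cv2.imwrite('pics/crops.png',np.vstack([np.hstack([a,b]),np.hstack([c,d])]))
print(atz('top',297,236,0.03),atz('top',395,210,0.02))
E
```

```text
[0.4816659  0.04074777 0.03      ] [ 0.56485328 -0.2318808   0.02      ]
```

View pics/crops.png

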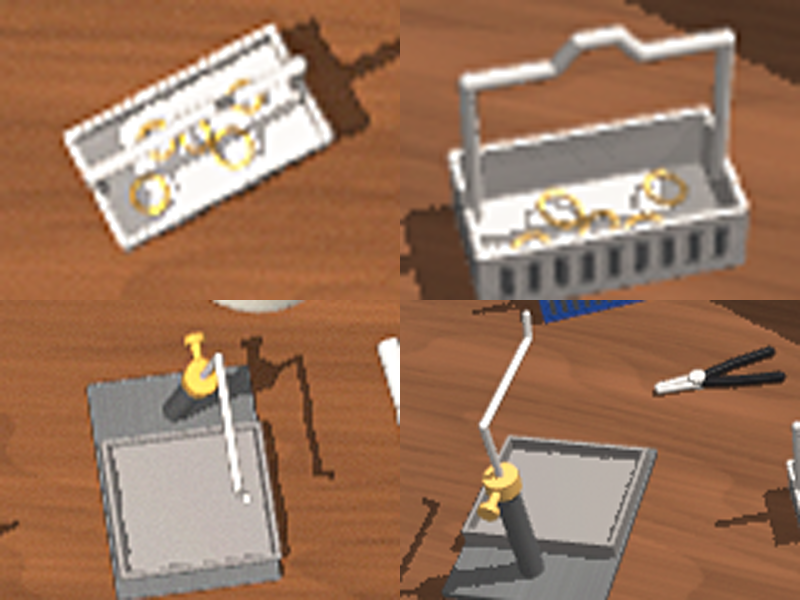

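Top left and top right of the crop show the steel basket with its kinked handle, confirming the choice (about top (297,236)). The lower crops show the stand, with the hook's arm running from top (406,162) to (413,204). Next I fit the poses to these points.

Run:
```python
from h import *
from scipy.optimize import least_squares
T={c:ctrl.camera_info(c) for c in('top','scene')}
def fit(make,obs,x0,name):
    def res(x):
        P=make(x);return np.concatenate([(proj(c,P[k])[0]-uv) for c,k,uv in obs])
    r=least_squares(res,x0,loss='soft_l1',f_scale=1.);print(name,np.round(r.x,4),np.rad2deg(r.x[2]));print(np.round(res(r.x).reshape(-1,2),1).tolist());return r.x
def bk(x):
    L=dict(pp=[35,65,40],pm=[35,-65,40],mp=[-35,65,40],mm=[-35,-65,40],hp=[0,60,120],hm=[0,-60,120],kp=[0,9,134],km=[0,-9,134])
    return {k:frame(x[:2],x[2],np.array(v)/1000)[0] for k,v in L.items()}
# image: top right = world -y; up = +x
obs=[('top','mp',(270.4,233.6)),('top','pp',(270.4,233.6))][:0]
obs=[('top','pp',(270.4,233.6)),('top','pm',(312,212.4)),('top','mm',(323.6,235)),('top','mp',(282.4,256.4)),
('scene','hm',(306,238.4)),('scene','hp',(359,229.6)),('scene','km',(329,230)),('scene','kp',(338,228.6)),
('scene','pm',(308,273.6)),('scene','pp',(362.4,263.6)),('scene','mm',(303,252.4)),('scene','mp',(355.4,244))]
b=fit(bk,obs,[.48,.04,.3],'basket')
for n,p in(('kink',[0,0,.134]),('sh+',[0,.036,.12]),('sh-',[0,-.036,.12])):print(n,np.round(frame(b[:2],b[2],p),4))
def st(x):
    h=x[3];L=dict(a=[.035,.075,.01],b=[.035,-.075,.01],c=[-.165,.075,.01],d=[-.165,-.075,.01],bend=[0,0,h],end=[-.108,0,h],tip=[-.116,0,h+.02])
    return {k:frame(x[:2],x[2],v)[0] for k,v in L.items()}
obs=[('top','a',(364.8,169.9)),('top','b',(416,164.8)),('top','c',(373.8,238)),('top','d',(426.2,232)),
('top','tip',(414.4,206)),('top','bend',(406.1,161.6)),('scene','bend',(181.6,238.8)),('scene','end',(200,203.2)),('scene','tip',(198.8,194))]
s=fit(st,obs,[.65,-.23,.1,.19],'stand');print('hang',frame(s[:2],s[2],[-.075,0,s[3]]))
```

```text
basket [0.4872 0.0417 0.5077] 29.087972441085167
[[-0.7, -0.5], [-0.1, -0.8], [0.0, -0.9], [-1.0, -0.6], [0.5, -0.6], [-0.7, -0.1], [-0.3, -0.2], [-1.4, -0.1], [0.5, -0.6], [0.4, 0.1], [0.1, -1.0], [-0.4, -1.2]]
kink [[0.4872 0.0417 0.134 ]]
sh+ [[0.4697 0.0731 0.12  ]]
sh- [[0.5047 0.0102 0.12  ]]
stand [ 0.6574 -0.224   0.1512  0.1945] 8.664954470697092
[[-0.4, -0.5], [0.2, -1.4], [-0.1, 0.7], [-0.0, 0.4], [0.3, 0.4], [0.0, -0.1], [-0.1, -0.2], [-0.1, 0.3], [0.4, -0.0]]
hang [[ 0.58326894 -0.23534415  0.19451032]]
```

Emit:
{"method": "arm_command", "body": {"steps": "0 0 0.965 0 0 0 -1; 0 0 0.965 0 0 0 -1; 0 0 0.965 0 0 0 -1; 0 0 0.965 0 0 0 -1; 0 0 0.965 0 0 0 -1", "grip_force": 100}}

```text
time_s: 1.1
ee_pos: [0.247, 0.6013, 0.3039]
orientation: [3.142, 0.0, 2.073]
force: [-0.3, -0.5, 0.5]
width: 1.003
grasp_force: 0.0
```

```bash
cat >> h.py <<'E'
def go(target,yaw=None):
    s=ctrl.state();M=R.from_euler('xyz',s['orientation'])
    d=M.inv().apply(np.array(target)-s['ee_pos'])/.025
    print('t',s['time_s'],'p',np.round(s['ee_pos'],4),'rpy deg',np.round(np.rad2deg(s['orientation']),2),'F',np.round(s['force'],2),'w',s['width'],s['grasp_force'])
    print('shift units',np.round(d,3),'rows',np.abs(d).max())
    if yaw is not None:print('turn units',np.round((M.inv()*R.from_euler('xyz',[np.pi,0,yaw])).as_rotvec()/np.deg2rad(8),3))
E
python3 -c "
from h import *
go([.4697,.0731,.26],np.deg2rad(119.09))"
```

```text
t 1.1 p [0.247  0.6013 0.3039] rpy deg [180.     0.   118.75] F [-0.3  -0.48  0.47] w 1.0028760186252292 0.0
shift units [-22.807  -2.352   1.757] rows 22.80675664596771
turn units [ 0.     0.    -0.043]
```

Emit:
{"method": "arm_command", "body": {"steps": "0 0 0 -0.912 -0.094 0.07 -1; 0 0 0 -0.912 -0.094 0.07 -1; 0 0 0 -0.912 -0.094 0.07 -1; 0 0 0 -0.912 -0.094 0.07 -1; 0 0 0 -0.912 -0.094 0.07 -1"}}

```text
time_s: 1.6
ee_pos: [0.2924, 0.4951, 0.2952]
orientation: [3.141, -0.0, 2.078]
force: [0.4, -0.3, -0.1]
width: 0.999
grasp_force: 0.0
```

Emit:
{"method": "arm_command", "body": {"steps": "0 0 0 -0.912 -0.094 0.07 -1; 0 0 0 -0.912 -0.094 0.07 -1; 0 0 0 -0.912 -0.094 0.07 -1; 0 0 0 -0.912 -0.094 0.07 -1; 0 0 0 -0.912 -0.094 0.07 -1"}}

```text
time_s: 2.1
ee_pos: [0.3375, 0.3897, 0.2865]
orientation: [3.141, -0.0, 2.078]
force: [0.1, 0.6, 0.5]
width: 1.001
grasp_force: 0.0
```

Emit:
{"method": "arm_command", "body": {"steps": "0 0 0 -0.912 -0.094 0.07 -1; 0 0 0 -0.912 -0.094 0.07 -1; 0 0 0 -0.912 -0.094 0.07 -1; 0 0 0 -0.912 -0.094 0.07 -1; 0 0 0 -0.912 -0.094 0.07 -1"}}

```text
time_s: 2.6
ee_pos: [0.3826, 0.2843, 0.2778]
orientation: [3.141, 0.0, 2.078]
force: [0.3, 0.5, -0.6]
width: 0.995
grasp_force: 0.0
```

Emit:
{"method": "arm_command", "body": {"steps": "0 0 0 -0.912 -0.094 0.07 -1; 0 0 0 -0.912 -0.094 0.07 -1; 0 0 0 -0.912 -0.094 0.07 -1; 0 0 0 -0.912 -0.094 0.07 -1; 0 0 0 -0.912 -0.094 0.07 -1"}}

```text
time_s: 3.1
ee_pos: [0.4278, 0.179, 0.2691]
orientation: [3.141, 0.0, 2.078]
force: [0.3, 0.4, -0.0]
width: 0.996
grasp_force: 0.0
```

Emit:
{"method": "arm_command", "body": {"steps": "0 0 0 -0.912 -0.094 0.07 -1; 0 0 0 -0.912 -0.094 0.07 -1; 0 0 0 -0.912 -0.094 0.07 -1; 0 0 0 -0.912 -0.094 0.07 -1; 0 0 0 -0.912 -0.094 0.07 -1"}}

```text
time_s: 3.6
ee_pos: [0.4729, 0.0736, 0.2603]
orientation: [3.141, 0.0, 2.078]
force: [0.4, 0.1, 0.6]
width: 0.997
grasp_force: 0.0
```

Run:
```python
from h import *
im=ctrl.read_camera('wrist').copy();go([.4697,.0731,.174],np.deg2rad(119.09))
b=np.array([.4872,.0417]);y=.5077
L=np.array([[0,.06,.12],[0,.02,.12],[0,.009,.134],[0,-.009,.134],[0,-.02,.12],[0,-.06,.12],[.035,.065,.04],[.035,-.065,.04],[-.035,-.065,.04],[-.035,.065,.04]])
p=proj('wrist',frame(b,y,L)).astype(int);print(p.tolist())
cv2.polylines(im,[p[:6]],False,(255,0,0),1);cv2.polylines(im,[p[6:]],True,(0,255,0),1)
cv2.imwrite('pics/w1.png',im[:,:,::-1])
```

```text
t 3.65 p [0.4739 0.0714 0.2602] rpy deg [1.7999e+02 1.2000e-01 1.1894e+02] F [ 0.45 -2.04  0.85] w 0.999306654692998 0.0
shift units [ 0.15  -0.115  3.449] rows 3.449122853888983
turn units [ 0.001  0.015 -0.018]
[[310, 215], [311, 280], [311, 308], [311, 335], [311, 338], [312, 390], [358, 181], [353, 331], [272, 331], [266, 181]]
```

View pics/w1.png

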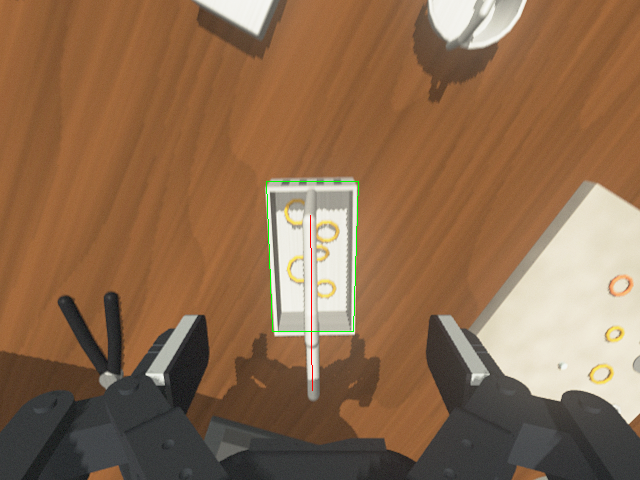

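The overlay shows the fitted body within about 3 px of the real rim and the red handle line on the bar's axis at column 311. The steel basket is confirmed, so I descend.

Emit:
{"method": "arm_command", "body": {"steps": "0 0 -0.018 0.15 -0.115 0.6 -1; 0 0 0 0 0 0.7 -1; 0 0 0 0 0 0.7 -1; 0 0 0 0 0 0.7 -1; 0 0 0 0 0 0.5 -1"}}

```text
time_s: 4.15
ee_pos: [0.4677, 0.0767, 0.1791]
orientation: [-3.141, -0.001, 2.081]
force: [-0.6, -1.1, 0.2]
width: 0.999
grasp_force: 0.0
```

Emit:
{"method": "arm_command", "body": {"steps": "0 0 0 0 0 0 -1; 0 0 0 0 0 0 -1"}}

```text
time_s: 4.35
ee_pos: [0.4685, 0.0765, 0.1805]
orientation: [3.141, 0.0, 2.081]
force: [-0.9, -0.5, 1.3]
width: 1.001
grasp_force: 0.0
```

```bash
python3 -c "
from h import *
go([.4697,.0731,.174],np.deg2rad(119.09))"
```

```text
t 4.35 p [0.4685 0.0765 0.1805] rpy deg [1.7998e+02 1.0000e-02 1.1922e+02] F [-0.89 -0.52  1.34] w 1.0012499903004783 0.0
shift units [-0.143 -0.023  0.261] rows 0.26147355739609857
turn units [0.002 0.001 0.016]
```

Emit:
{"method": "arm_command", "body": {"steps": "0 0 0.016 -0.14 -0.02 0.26 -1; 0 0 0 0 0 0 -1; 0 0 0 0 0 0 0; 0 0 0 0 0 0 0.5; 0 0 0 0 0 0 0.7"}}

```text
time_s: 4.85
ee_pos: [0.4696, 0.0731, 0.1739]
orientation: [3.141, 0.0, 2.078]
force: [1.1, -0.3, 0.1]
width: 0.52
grasp_force: 0.0
```

Emit:
{"method": "arm_command", "body": {"steps": "0 0 0 0 0 0 0.9; 0 0 0 0 0 0 1; 0 0 0 0 0 0 1; 0 0 0 0 0 0 1; 0 0 0 0 0 0 1"}}

```text
time_s: 5.35
ee_pos: [0.4695, 0.0732, 0.1737]
orientation: [-3.142, -0.0, 2.078]
force: [-1.2, 0.4, 1.3]
width: 0.055
grasp_force: 97.7
```

```bash
python3 -c "
from h import *
go([.4697,.0731,.174],np.deg2rad(119.09))"
```

```text
t 5.35 p [0.4695 0.0732 0.1737] rpy deg [-1.8000e+02 -1.0000e-02  1.1908e+02] F [-1.22  0.39  1.35] w 0.055055159687270046 97.73468255996704
shift units [-0.007  0.007 -0.013] rows 0.013030414019250522
turn units [-0.001 -0.002 -0.001]
```

Emit:
{"method": "arm_command", "body": {"steps": "0 0 0 0 0 -0.1 1; 0 0 0 0 0 -0.2 1; 0 0 0 0 0 -0.3 1; 0 0 0 0 0 -0.4 1; 0 0 0 0 0 -0.4 1"}}

```text
time_s: 5.85
ee_pos: [0.4696, 0.0731, 0.2097]
orientation: [3.141, 0.0, 2.078]
force: [0.3, 0.1, -3.5]
width: 0.053
grasp_force: 97.6
```

Emit:
{"method": "arm_command", "body": {"steps": "0 0 0 0 0 -0.5 1; 0 0 0 0 0 -0.5 1; 0 0 0 0 0 -0.5 1; 0 0 0 0 0 -0.5 1; 0 0 0 0 0 -0.4 1"}}

```text
time_s: 6.35
ee_pos: [0.4697, 0.0731, 0.2701]
orientation: [3.141, 0.001, 2.078]
force: [-0.3, -0.3, -2.6]
width: 0.053
grasp_force: 97.7
```

Emit:
{"method": "arm_command", "body": {"steps": "0 0 0 0 0 -0.3 1; 0 0 0 0 0 -0.1 1; 0 0 0 0 0 0 1; 0 0 0 0 0 0 1"}}

```text
time_s: 6.75
ee_pos: [0.4692, 0.0731, 0.278]
orientation: [-3.141, -0.001, 2.078]
force: [-0.3, 0.3, -2.8]
width: 0.056
grasp_force: 97.7
```

Run:
```python
from h import *
sx,sy,sw,sh=.6574,-.224,.1512,.1945
# pre-hang: kink at stand x=-.16; shoulder at basket y +.036; tcp z = underside+.174
for X in(-.165,-.075):
    t=frame([sx,sy],sw,[X,.036,.279])[0];print('target',t);go(t,sw+np.pi/2)
im=ctrl.read_camera('scene');a=cv2.resize(im[180:300,250:410],(800,600),interpolation=cv2.INTER_CUBIC)
cv2.imwrite('pics/s2.png',a[:,:,::-1])
```

```text
target [ 0.48885999 -0.21326377  0.279     ]
t 6.75 p [0.4692 0.0731 0.278 ] rpy deg [-1.7994e+02 -4.0000e-02  1.1908e+02] F [-0.33  0.27 -2.83] w 0.05619148096155962 97.68680334091187
shift units [-10.392  -4.881  -0.041] rows 10.392393151512298
turn units [-0.008 -0.004  2.552]
target [ 0.57783319 -0.19970756  0.279     ]
t 6.75 p [0.4692 0.0731 0.278 ] rpy deg [-1.7994e+02 -4.0000e-02  1.1908e+02] F [-0.33  0.27 -2.83] w 0.05619148096155962 97.68680334091187
shift units [-11.648  -1.507  -0.045] rows 11.64832491398313
turn units [-0.008 -0.004  2.552]
```

View pics/s2.png

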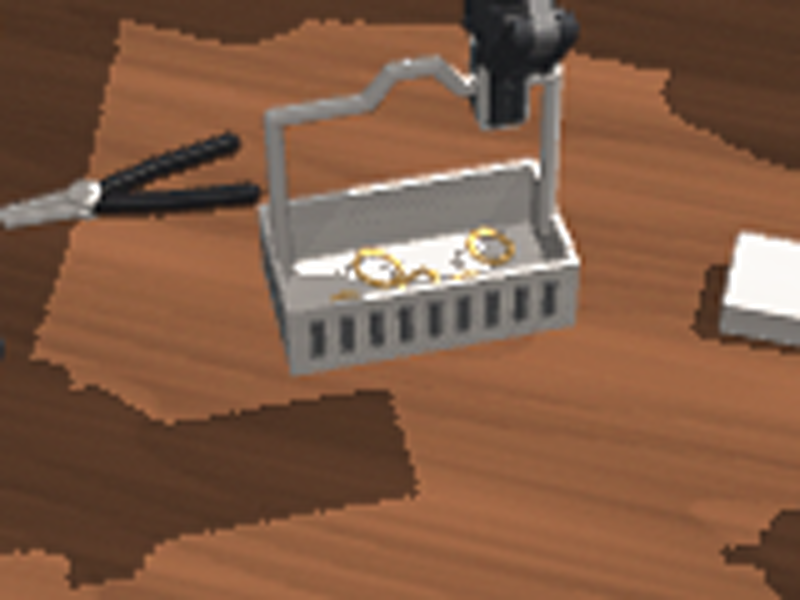

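The basket hangs from the +y shoulder and looks level, with the rings inside and the kink free at crop (413,65). Next I turn slowly to the stand's yaw and fit the held tilt from this picture.

Emit:
{"method": "arm_command", "body": {"steps": "0 0 0.3 0 0 0 1; 0 0 0.6 0 0 0 1; 0 0 0.75 0 0 0 1; 0 0 0.6 0 0 0 1; 0 0 0.3 0 0 0 1"}}

```text
time_s: 7.3
ee_pos: [0.4692, 0.0731, 0.2779]
orientation: [-3.14, -0.0, 1.72]
force: [-0.5, -0.0, -3.6]
width: 0.053
grasp_force: 97.8
```

```bash
cat > fitb.py <<'E'
from h import *
from scipy.optimize import least_squares
KP=dict(pp=[35,65,40],pm=[35,-65,40],mp=[-35,65,40],mm=[-35,-65,40],hp=[0,60,120],hm=[0,-60,120],kp=[0,9,134],km=[0,-9,134],bp=[35,65,0],bm=[35,-65,0],sp=[0,20,120],sm=[0,-20,120])
def fitheld(obs,x0):
    # x: x y z roll pitch yaw; pitch weakly held at 0
    def P(x,k):return R.from_euler('xyz',x[3:]).apply(np.array(KP[k])/1000)+x[:3]
    def res(x):return np.concatenate([(proj(c,P(x,k))[0]-uv) for c,k,uv in obs]+[[x[4]*20]])
    r=least_squares(res,x0,loss='soft_l1');x=r.x
    print('pose',np.round(x[:3],4),'rpy deg',np.round(np.rad2deg(x[3:]),2),'kink',np.round(R.from_euler('xyz',x[3:]).apply([0,0,.134])+x[:3],4),'rms',np.sqrt(np.mean(res(x)**2)))
    return x
E
python3 - <<'E'
from fitb import *
fitheld([('scene',k,uv) for k,uv in dict(hm=(304.4,203),km=(329,193.6),kp=(336.4,192.4),pm=(308,242.4),pp=(365.4,233),bm=(308.6,254.6),bp=(365,245)).items()],[.487,.042,.105,0,0,.5077])
sx,sy,sw=.6574,-.224,.1512
go(frame([sx,sy],sw,[-.175,.036,.279])[0],sw+np.pi/2)
E
```

```text
pose [0.4832 0.0427 0.0984] rpy deg [ 0.83 -1.11 28.74] kink [0.4819 0.0397 0.2323] rms 0.37958519945140723
t 7.3 p [0.4692 0.0731 0.2779] rpy deg [-1.7993e+02 -2.0000e-02  9.8540e+01] F [-0.46 -0.04 -3.57] w 0.053335214095610047 97.75138020515442
shift units [-11.445  -1.325  -0.045] rows 11.44510853091866
turn units [-0.009 -0.003 -0.015]
```

Emit:
{"method": "arm_command", "body": {"steps": "0 0 0 -0.3 -0.035 0 1; 0 0 0 -0.6 -0.07 0 1; 0 0 0 -0.8 -0.093 0 1; 0 0 0 -0.8 -0.093 0 1; 0 0 0 -0.8 -0.093 0 1"}}

```text
time_s: 7.8
ee_pos: [0.4722, -0.0111, 0.2783]
orientation: [-3.141, -0.0, 1.723]
force: [0.0, -0.1, -3.5]
width: 0.054
grasp_force: 97.7
```

Emit:
{"method": "arm_command", "body": {"steps": "0 0 0 -0.8 -0.093 0 1; 0 0 0 -0.8 -0.093 0 1; 0 0 0 -0.8 -0.093 0 1; 0 0 0 -0.8 -0.093 0 1; 0 0 0 -0.8 -0.093 0 1"}}

```text
time_s: 8.3
ee_pos: [0.4757, -0.1118, 0.2782]
orientation: [-3.141, -0.0, 1.723]
force: [-0.0, -0.2, -3.3]
width: 0.053
grasp_force: 97.7
```

Emit:
{"method": "arm_command", "body": {"steps": "0 0 0 -0.8 -0.093 0 1; 0 0 0 -0.8 -0.093 0 1; 0 0 0 -0.8 -0.093 0 1; 0 0 0 -0.8 -0.093 0 1; 0 0 0 -0.6 -0.07 0 1"}}

```text
time_s: 8.8
ee_pos: [0.4791, -0.2076, 0.2782]
orientation: [-3.141, -0.0, 1.722]
force: [-0.1, 0.3, -3.3]
width: 0.052
grasp_force: 97.7
```

Emit:
{"method": "arm_command", "body": {"steps": "0 0 0 -0.3 -0.035 0 1; 0 0 0 0 0 0 1; 0 0 0 0 0 0 1"}}

```text
time_s: 9.1
ee_pos: [0.4797, -0.2132, 0.2784]
orientation: [-3.141, -0.001, 1.723]
force: [-0.5, 0.1, -3.0]
width: 0.054
grasp_force: 97.7
```

Run:
```python
from h import *
sx,sy,sw=.6574,-.224,.1512
go(frame([sx,sy],sw,[-.175,.036,.279])[0],sw+np.pi/2)
s=ctrl.read_camera('scene');t=ctrl.read_camera('top')
o=[]
for c,im in(('scene',s),('top',t)):
    u,v=proj(c,frame([sx,sy],sw,[-.13,0,.19]))[0].astype(int);print(c,u-40,v-60)
    o.append(cv2.resize(im[v-60:v+60,u-40:u+40],(400,600),interpolation=cv2.INTER_CUBIC))
cv2.imwrite('pics/p3.png',np.hstack(o)[:,:,::-1])
```

```text
t 9.1 p [ 0.4797 -0.2132  0.2784] rpy deg [-1.7999e+02 -5.0000e-02  9.8700e+01] F [-0.51  0.12 -3.02] w 0.05374332762758031 97.69169211387634
shift units [-0.056 -0.037 -0.023] rows 0.05638979938423516
turn units [-0.002 -0.006  0.005]
scene 163 138
top 373 153
```

View pics/p3.png

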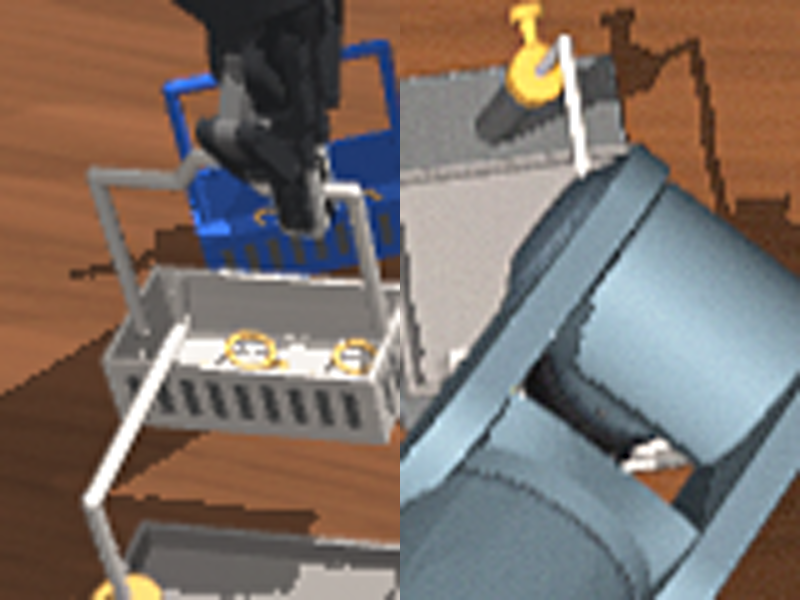

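Run:
```python
from fitb import *
sx,sy,sw=.6574,-.224,.1512
x0=[*frame([sx,sy],sw,[-.175,0,.1045])[0],0,0,sw]
o=dict(hm=(92,172),sm=(183,185),hp=(360,187),pm=(107,358),pp=(386,390),bm=(128,425),bp=(388,441),mm=(155,268))
for k in o:print(k,np.round((proj('scene',R.from_euler('xyz',x0[3:]).apply(np.array(KP[k])/1000)+x0[:3])[0]-[163,138])*5))
x=fitheld([('scene',k,(163+u/5,138+v/5)) for k,(u,v) in o.items()],x0)
k=R.from_euler('xyz',x[3:]).apply([0,0,.134])+x[:3]-[sx,sy,0]
print('kink in stand',R.from_euler('z',sw).inv().apply(k), proj('scene',k+[sx,sy,0]))
```

```text
hm [ 93. 168.]
sm [178. 175.]
hp [351. 189.]
pm [ 97. 353.]
pp [368. 377.]
bm [117. 416.]
bp [381. 440.]
mm [150. 258.]
pose [ 0.493  -0.2392  0.1113] rpy deg [0.98 0.21 9.76] kink [ 0.4939 -0.2414  0.2452] rms 0.8190794478494896
kink in stand [-0.16429201  0.00745052  0.24523872] [[207.01398462 169.26706815]]
```

Emit:
{"method": "arm_command", "body": {"steps": "0 0 0 -0.08 0.2 0 1; 0 0 0 0 0.4 0 1; 0 0 0 0 0.6 0 1; 0 0 0 0 0.6 0 1; 0 0 0 0 0.6 0 1"}}

```text
time_s: 9.7
ee_pos: [0.5407, -0.2061, 0.2787]
orientation: [3.141, 0.0, 1.723]
force: [0.2, -0.3, -2.8]
width: 0.055
grasp_force: 97.7
```

Emit:
{"method": "arm_command", "body": {"steps": "0 0 0 0 0.6 0 1; 0 0 0 0 0.5 0 1; 0 0 0 0 0.3 0 1; 0 0 0 0 0.15 0 1; 0 0 0 0 0 0 1"}}

```text
time_s: 10.2
ee_pos: [0.5779, -0.2006, 0.2785]
orientation: [-3.141, -0.0, 1.723]
force: [0.1, -0.3, -2.9]
width: 0.054
grasp_force: 97.7
```

Run:
```python
from h import *
sx,sy,sw=.6574,-.224,.1512
go(frame([sx,sy],sw,[-.075,.034,.279])[0],sw+np.pi/2)
w=ctrl.read_camera('wrist')
p=proj('wrist',frame([sx,sy],sw,[[0,0,.1945],[-.075,0,.1945],[-.108,0,.1945],[-.116,0,.2145],[-.075,-.002,.238],[-.075,-.062,.224]]));print(np.round(p).tolist())
s=ctrl.read_camera('scene');u,v=proj('scene',frame([sx,sy],sw,[-.075,0,.18]))[0].astype(int);print(u-40,v-60)
cv2.imwrite('pics/p4.png',np.hstack([cv2.resize(s[v-60:v+60,u-40:u+40],(400,600),interpolation=cv2.INTER_CUBIC),w[:,120:520]if 0 else cv2.copyMakeBorder(w[:,120:520],0,120,0,0,0)])[:,:,::-1])
```

```text
t 10.2 p [ 0.5779 -0.2006  0.2785] rpy deg [-179.99   -0.     98.7 ] F [ 0.08 -0.26 -2.94] w 0.054044394819178304 97.73136019706726
shift units [-0.043  0.001 -0.019] rows 0.04307418588148468
turn units [-0.001 -0.001  0.005]
[[475.0, 374.0], [317.0, 374.0], [248.0, 374.0], [221.0, 404.0], [317.0, 454.0], [317.0, 530.0]]
156 158
```

View pics/p4.png

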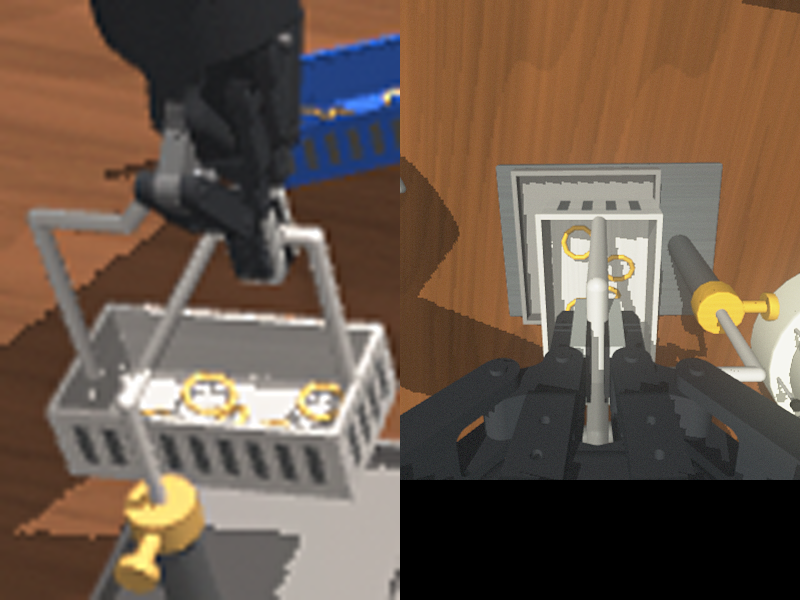

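Run:
```python
from fitb import *
sx,sy,sw=.6574,-.224,.1512
x0=[*frame([sx,sy],sw,[-.075,-.002,.1045])[0],0,0,sw]
o=[('scene',k,(156+u/5,158+v/5)) for k,(u,v) in dict(hm=(35,217),hp=(318,234),pp=(356,455),bm=(75,471),bp=(350,496),sm=(126,221)).items()]+[('wrist','mp',(257,214)),('wrist','pp',(381,214))]
for c,k,uv in o:print(c,k,np.round(proj(c,R.from_euler('xyz',x0[3:]).apply(np.array(KP[k])/1000)+x0[:3])[0]-uv,1))
x=fitheld(o,x0)
k=R.from_euler('xyz',x[3:]).apply([0,0,.134])+x[:3]-[sx,sy,0]
print('kink in stand',R.from_euler('z',sw).inv().apply(k))
```

```text
scene hm [-0.1 -1.1]
scene hp [-1.2  0.4]
scene pp [-4.8 -4.4]
scene bm [-1.8 -0.7]
scene bp [-0.4  0. ]
scene sm [ 0.  -0.3]
wrist mp [-3.2  4.3]
wrist pp [0.6 4.4]
pose [ 0.5839 -0.2351  0.1023] rpy deg [ 0.24 -0.2   8.77] kink [ 0.5835 -0.2358  0.2363] rms 1.5000305509802352
kink in stand [-0.07481235 -0.00049274  0.23626236]
```

The kink is over the arm (scene crop) and the arm's wrist row of 375 matches the prediction; sideways offset is about 0. Now lowering.

Emit:
{"method": "arm_command", "body": {"steps": "0 0 0 0 0 0.15 1; 0 0 0 0 0 0.25 1; 0 0 0 0 0 0.25 1; 0 0 0 0 0 0.15 1; 0 0 0 0 0 0.08 1"}}

```text
time_s: 10.8
ee_pos: [0.5773, -0.2006, 0.2557]
orientation: [-3.141, -0.001, 1.722]
force: [0.3, 0.5, -3.1]
width: 0.056
grasp_force: 97.7
```

Emit:
{"method": "arm_command", "body": {"steps": "0 0 0 0 0 0.04 1; 0 0 0 0 0 0.04 1; 0 0 0 0 0 0.04 1; 0 0 0 0 0 0.04 1; 0 0 0 0 0 0.04 1"}}

```text
time_s: 11.3
ee_pos: [0.5778, -0.2007, 0.2517]
orientation: [3.141, 0.0, 1.722]
force: [-0.3, 0.1, -2.6]
width: 0.051
grasp_force: 97.7
```

Emit:
{"method": "arm_command", "body": {"steps": "0 0 0 0 0 0.04 1; 0 0 0 0 0 0.04 1; 0 0 0 0 0 0.04 1; 0 0 0 0 0 0.04 1; 0 0 0 0 0 0.02 1"}}

```text
time_s: 11.8
ee_pos: [0.5776, -0.2007, 0.247]
orientation: [-3.141, -0.0, 1.722]
force: [-0.0, 0.7, -3.0]
width: 0.052
grasp_force: 97.7
```

Emit:
{"method": "arm_command", "body": {"steps": "0 0 0 0 0 0.02 1; 0 0 0 0 0 0.02 1; 0 0 0 0 0 0.02 1; 0 0 0 0 0 0 1"}}

```text
time_s: 12.2
ee_pos: [0.5776, -0.2007, 0.2456]
orientation: [-3.141, -0.0, 1.722]
force: [-0.8, 0.5, -3.4]
width: 0.057
grasp_force: 97.7
```

Emit:
{"method": "arm_command", "body": {"steps": "0 0 0 0 0 0.02 1; 0 0 0 0 0 0.02 1; 0 0 0 0 0 0.02 1; 0 0 0 0 0 0 1"}}

```text
time_s: 12.6
ee_pos: [0.5777, -0.2007, 0.2443]
orientation: [3.141, 0.0, 1.722]
force: [-0.0, -0.6, -3.2]
width: 0.053
grasp_force: 97.8
```

Emit:
{"method": "arm_command", "body": {"steps": "0 0 0 0 0 0.02 1; 0 0 0 0 0 0.02 1; 0 0 0 0 0 0 1"}}

```text
time_s: 12.9
ee_pos: [0.5778, -0.2009, 0.2437]
orientation: [3.141, 0.001, 1.722]
force: [-0.7, 0.1, 0.9]
width: 0.054
grasp_force: 98.0
```

Emit:
{"method": "arm_command", "body": {"steps": "0 0 0 0 0 0.02 1; 0 0 0 0 0 0.02 1; 0 0 0 0 0 0 1"}}

```text
time_s: 13.2
ee_pos: [0.578, -0.201, 0.243]
orientation: [3.141, 0.001, 1.722]
force: [-1.0, 1.3, 4.5]
width: 0.052
grasp_force: 98.6
```

Contact felt at TCP z 0.244, and the hook now carries about 7 N. I ease off slightly, hold and check before letting go.

Emit:
{"method": "arm_command", "body": {"steps": "0 0 0 0 0 0 1; 0 0 0 0 0 0 1; 0 0 0 0 0 -0.02 1; 0 0 0 0 0 0 1; 0 0 0 0 0 0 1"}}

```text
time_s: 13.7
ee_pos: [0.5779, -0.2009, 0.2429]
orientation: [3.141, 0.001, 1.722]
force: [-1.3, -0.6, 5.5]
width: 0.053
grasp_force: 98.7
```

Run:
```python
from h import *
sx,sy,sw=.6574,-.224,.1512
go([.578,-.201,.2435],sw+np.pi/2);print(ctrl.state()['wrist_torque'])
w=ctrl.read_camera('wrist');s=ctrl.read_camera('scene')
cv2.imwrite('pics/p5.png',np.hstack([cv2.resize(s[158:278,156:236],(400,600),interpolation=cv2.INTER_CUBIC),cv2.copyMakeBorder(w[:,120:520],0,120,0,0,0)])[:,:,::-1])
```

```text
t 13.7 p [ 0.5779 -0.2009  0.2429] rpy deg [1.7996e+02 4.0000e-02 9.8680e+01] F [-1.32 -0.59  5.53] w 0.05309569941580824 98.65859270095825
shift units [-0.003  0.005 -0.025] rows 0.02454869818607555
turn units [0.004 0.005 0.002]
[-0.26595487  0.10723965 -0.01910194]
```

View pics/p5.png

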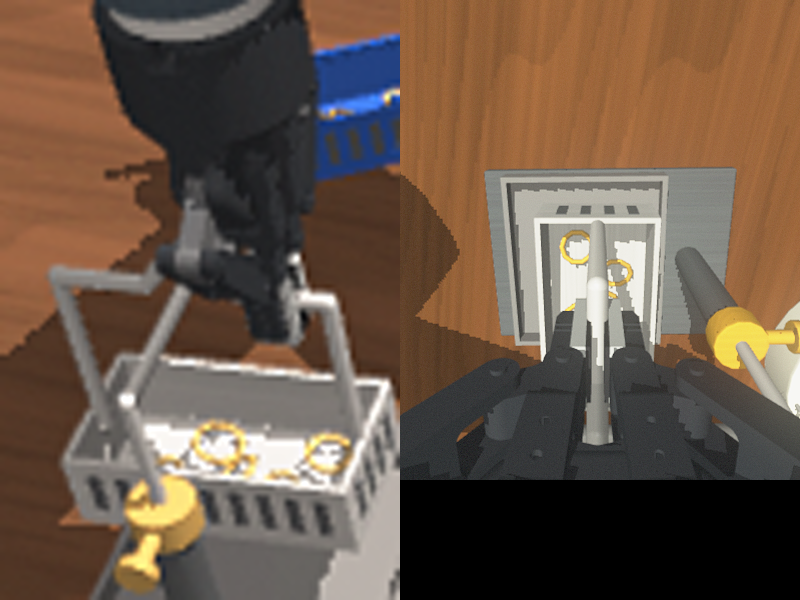

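Scene crop shows the arm (white bar) passing under the kink at about (175,285) with the basket level; the rings are inside. I ease the load, hold, then release softly.

Emit:
{"method": "arm_command", "body": {"steps": "0 0 0 0 0 -0.02 1; 0 0 0 0 0 0 1; 0 0 0 0 0 0 1; 0 0 0 0 0 0 1", "grip_force": 60}}

```text
time_s: 14.2
ee_pos: [0.5778, -0.2008, 0.2432]
orientation: [3.141, 0.0, 1.722]
force: [0.7, -1.6, 3.7]
width: 0.053
grasp_force: 98.5
```

Emit:
{"method": "arm_command", "body": {"steps": "0 0 0 0 0 0 1; 0 0 0 0 0 0 1; 0 0 0 0 0 0 1", "grip_force": 20}}

```text
time_s: 14.5
ee_pos: [0.5777, -0.2008, 0.2432]
orientation: [3.141, 0.0, 1.722]
force: [0.8, -1.6, 3.6]
width: 0.055
grasp_force: 98.6
```

Emit:
{"method": "arm_command", "body": {"steps": "0 0 0 0 0 -0.02 1; 0 0 0 0 0 0 1; 0 0 0 0 0 0 1; 0 0 0 0 0 0 1"}}

```text
time_s: 14.9
ee_pos: [0.5776, -0.2007, 0.2435]
orientation: [-3.142, -0.0, 1.722]
force: [0.8, -2.8, 2.1]
width: 0.058
grasp_force: 98.4
```

Emit:
{"method": "arm_command", "body": {"steps": "0 0 0 0 0 0 0.85; 0 0 0 0 0 0 0.7; 0 0 0 0 0 0 0.5; 0 0 0 0 0 0 0.2; 0 0 0 0 0 0 0"}}

```text
time_s: 15.4
ee_pos: [0.5775, -0.2005, 0.2433]
orientation: [-3.141, -0.001, 1.722]
force: [-0.2, -0.6, 0.2]
width: 0.498
grasp_force: 0.0
```

Run:
```python
from h import *
go([.578,-.201,.36])
w=ctrl.read_camera('wrist');s=ctrl.read_camera('scene')
cv2.imwrite('pics/p6.png',np.hstack([cv2.resize(s[158:278,156:236],(400,600),interpolation=cv2.INTER_CUBIC),cv2.copyMakeBorder(w[:,120:520],0,120,0,0,0)])[:,:,::-1])
```

```text
t 15.4 p [ 0.5775 -0.2005  0.2433] rpy deg [-1.7996e+02 -4.0000e-02  9.8690e+01] F [-0.24 -0.63  0.17] w 0.49805489245296836 0.0
shift units [-0.02   0.014 -4.669] rows 4.669108007644253
```

View pics/p6.png

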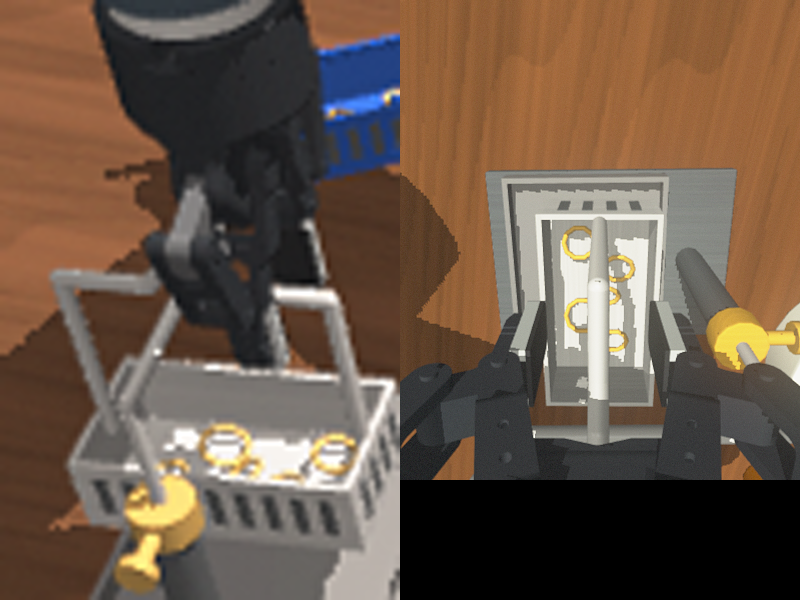

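The basket hangs level and released, with the fingers clear of the bar on both sides (wrist crop columns about 525 and 665). Retreat straight up and let it settle.

Emit:
{"method": "arm_command", "body": {"steps": "0 0 0 0 0 -0.2 0; 0 0 0 0 0 -0.5 0; 0 0 0 0 0 -0.8 0; 0 0 0 0 0 -1 0; 0 0 0 0 0 -1 0"}}

```text
time_s: 16.0
ee_pos: [0.5777, -0.2007, 0.3333]
orientation: [3.141, 0.001, 1.722]
force: [0.6, -0.4, -0.9]
width: 0.498
grasp_force: 0.0
```

Emit:
{"method": "arm_command", "body": {"steps": "0 0 0 0 0 -0.8 0; 0 0 0 0 0 -0.3 0; 0 0 0 0 0 0 0; 0 0 0 0 0 0 0; 0 0 0 0 0 0 0"}}

```text
time_s: 16.5
ee_pos: [0.5772, -0.2005, 0.357]
orientation: [-3.139, -0.002, 1.722]
force: [-0.5, -1.4, -0.1]
width: 0.499
grasp_force: 0.0
```

Emit:
{"method": "arm_command", "body": {"steps": "0 0 0 0 0 0 0; 0 0 0 0 0 0 0; 0 0 0 0 0 0 0; 0 0 0 0 0 0 0; 0 0 0 0 0 0 0"}}

```text
time_s: 17.0
ee_pos: [0.5777, -0.2007, 0.3586]
orientation: [-3.142, 0.0, 1.722]
force: [-0.3, -0.2, 0.4]
width: 0.497
grasp_force: 0.0
```

Run:
```python
from h import *
a=ctrl.read_camera('scene');
for _ in range(8):b=ctrl.read_camera('scene')
d=cv2.absdiff(a,b).max(2)[158:290,156:246];print('motion px',(d>40).sum(),d.max())
w=ctrl.read_camera('wrist')
cv2.imwrite('pics/p7.png',np.hstack([cv2.resize(b[158:278,156:236],(400,600),interpolation=cv2.INTER_CUBIC),cv2.copyMakeBorder(w[:,120:520],0,120,0,0,0)])[:,:,::-1])
```

```text
motion px 7 68
```

View pics/p7.png

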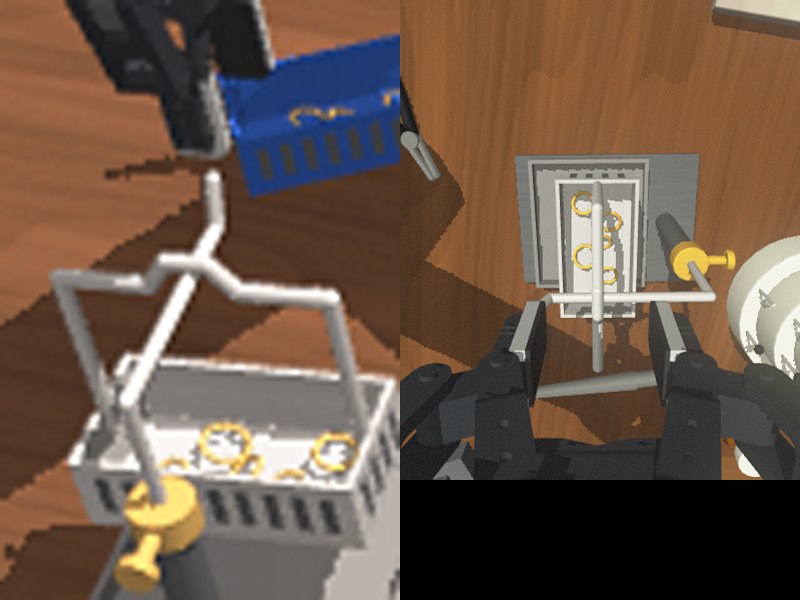

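The kink sits on the arm at crop (190,265), the basket is level and the gripper is well clear. I wait briefly for any remaining swing to die, then hand in.

Emit:
{"method": "arm_command", "body": {"steps": "0 0 0 0 0 0 0; 0 0 0 0 0 0 0; 0 0 0 0 0 0 0; 0 0 0 0 0 0 0; 0 0 0 0 0 0 0"}}

```text
time_s: 18.0
ee_pos: [0.5777, -0.2007, 0.3586]
orientation: [3.142, 0.0, 1.722]
force: [-0.7, 0.2, 0.5]
width: 0.505
grasp_force: 0.0
```

Emit:
{"method": "arm_command", "body": {"steps": "0 0 0 0 0 0 0; 0 0 0 0 0 0 0; 0 0 0 0 0 0 0; 0 0 0 0 0 0 0; 0 0 0 0 0 0 0"}}

```text
time_s: 18.5
ee_pos: [0.5777, -0.2007, 0.3586]
orientation: [3.142, 0.0, 1.722]
force: [0.3, -1.3, -0.1]
width: 0.496
grasp_force: 0.0
```

Emit:
{"method": "arm_command", "body": {"steps": "0 0 0 0 0 0 0; 0 0 0 0 0 0 0; 0 0 0 0 0 0 0; 0 0 0 0 0 0 0; 0 0 0 0 0 0 0"}}

```text
time_s: 19.0
ee_pos: [0.5777, -0.2007, 0.3587]
orientation: [3.142, 0.0, 1.722]
force: [-0.2, -0.3, -0.6]
width: 0.5
grasp_force: 0.0
```

```bash
python3 -c "
from h import *
a=ctrl.read_camera('scene')
for _ in range(6):b=ctrl.read_camera('scene');d=cv2.absdiff(a,b).max(2)[158:290,156:246];print((d>40).sum(),d.max())
print(ctrl.hand_in())"
```

```text
0 35
1 41
0 40
0 40
0 40
1 41
the job is handed in; nothing more can be done
None
```

The steel basket hangs level and still by its kink on the drip stand's hook, released with the gripper clear above it, and the job is handed in at about 19 s; the hand-in returned no verdict.

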